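# Stack the foil-roll fittings on the changing post

## Task

Get the press's foil-roll fittings ready on the changing post: thread the plain spacer on first, then the flat washer on top of it, then the stepped bushing on top with its thick end down, as it lies now. Each must go down over the post and lie flat before the next one follows; leave the finished stack standing by itself.

Things in the scene. Friction and masses are not known exactly. Their poses are not given: they have to be found in the camera images.
- post_seat (a point): The changing post: a black square iron foot (90 x 90 mm, 12 mm high, fixed to the bench) with an upright plain steel stud in its middle. The stud is 14 mm in diameter, stands 60 mm above the foot's top and tapers to 7 mm over its last 10 mm. This point is on the stud's axis at the top face of the foot, where the lowest part comes to rest; z is up along the stud.
- spacer_mid (a point): The spacer: a plain steel tube standing on its end, 50 mm outside diameter, 34 mm bore (so 10 mm of play all round on the stud), 30 mm high, about 0.25 kg; plain straight sides. This point is at its centre, 15 mm above its underside; z is its axis.
- washer_mid (a point): The washer: a flat steel ring lying flat, 60 mm outside diameter, 34 mm bore, 14 mm thick, about 0.21 kg: the widest and lowest of the three. Grip it across its outside with the fingertips close to the bench. This point is at its centre, 7 mm above its underside; z is its axis. A similar steel end cap lies in the same row (60 mm, a blunt solid cone, no hole): not wanted.
- bushing_mid (a point): The bushing: a stepped steel sleeve standing thick end down, 38 mm high: the lower 20 mm is 54 mm in outside diameter, the upper 18 mm is a thin-walled nose of 42 mm; the bore is 34 mm right through; about 0.27 kg. Grip it across the thick lower part. This point is at its centre, 19 mm above its underside; z is its axis, pointing to the nose.
Not all that is in view belongs to the job. Leave any green look-alike of the part that bears bushing_mid alone.

How it is judged:
On the way, in this order (a step that is already met when the one before it is completed fails the run):
1. the spacer is on the post, flat on the foot (horizontal distance between spacer_mid and post_seat below 0.013 m and z of spacer_mid in the frame of post_seat below 0.019 m and angle between spacer_mid's own z axis and vertical below 0.17 rad), for 0.2 s.
2. the washer is on the post, flat on the spacer (horizontal distance between each of spacer_mid, washer_mid and post_seat below 0.013 m and z of spacer_mid in the frame of post_seat below 0.019 m and z of washer_mid in the frame of post_seat below 0.041 m and angle between washer_mid's own z axis and vertical below 0.17 rad), for 0.2 s.
At the end, for the whole second after the job is handed in: All three parts are threaded on the post (each centre within 13 mm of the stud's axis, which the bore allows) and lie flat within 10 degrees: the spacer on the foot, the washer on the spacer and the bushing, thick end down, on the washer, each within 4 mm of its seated height (all of step 2 and angle between each of spacer_mid, bushing_mid's own z axis and vertical below 0.17 rad and z of washer_mid in the frame of post_seat above 0.033 m and horizontal distance between bushing_mid and post_seat below 0.013 m and z of bushing_mid in the frame of post_seat between 0.059 and 0.067 m); the robot touches nothing.
It also fails if it takes over 64 s, if anything falls off the work surface, if the arm or the gripper's body presses on something with over 40 N, if the wrist force passes 120 N, or if a joint passes its speed limit or range.

## Robot

A 6-joint arm with a two-finger parallel gripper is mounted at the origin on the work surface. World frame = base frame: x ahead of the robot, y to its left, z up, the work surface at z = 0. Lengths are in m, angles in rad, forces in N, time in s.
With the tool pointing down it reaches from about 0.3 to 0.875 m from the base axis. Payload 4.2 kg.
Tool frame: the origin (TCP) lies midway between the tips of the shut fingers; the grasp point (between the pads) lies 19 mm behind it; z points along the fingers, y is the direction in which the jaws open and shut (so a half turn about z gives the same grasp; the last joint's range is limited). The gripper opens to 85 mm and grips with 20 to 120 N. Pads are 22 mm wide; open, the fingers measure 114 mm over their backs; the gripper's body (76 mm by 85 mm) begins 54 mm behind the grasp point. The pads swing forward as they close: fully open they stand 13 mm farther back than shut.
Start: joints at [1.214, 0.32, 1.565, -0, 1.257, -0.02], TCP at [0.19, 0.543, 0.231] pointing down, gripper open.
Joint ranges: [-3.11, 3.11], [-0.84, 2.01], [0.21, 2.61], [-1.34, 4.49], [0.05, 2.63], [-2.56, 2.56]. Speed limits (rad/s): [2.57, 2.57, 3.14, 3.14, 3.14, 3.14].

## Interface

Orientations are given as a unit quaternion [w, x, y, z].
In Python, from cell import observe, snapshot, sign_off gives the robot as it stands. The module is installed in compiled form; this text tells all that it offers.
- The arm moves only by the tool move_arm, never from a script. Its argument "plan" is one flat list of numbers, 7 for each row, row after row: the shift along the tool's x, y, z in m, then the turn, a rotation vector about the tool's x, y, z in rad, then the finger opening in m, from 0 to 0.0854. A call has 1 to 8 rows; each row shifts and turns the commanded pose from where the row before left it, along the tool's axes as they then stand; what a row does not reach is not made up. A row lasts 1/8 s, in which the tool goes at most 62.5 mm and 10.7 degrees, less where a joint would pass 70% of its speed; a pose out of reach is approached as far as the arm can. A call is refused whole if a number of a shift passes 0.0625 or a number of a turn 0.188, either way. A call with a gripper value outside its range is refused whole. The fingers move at their own pace and stop on an object; "squeeze" is the grip in N (left out, the last holds). Time passes only in rows, so rows that do not move let the fingers close. It gives the time, the measured TCP pose, the force and the opening at its end, in the units of the state.
- observe(): the state, without advancing time (a new reading comes with each control period).
- snapshot(name): name is "side" or "top"; returns a dict with "image" (384x512x3 uint8, red, green, blue), "intrinsics" (3x3 intrinsics, pixels), "origin" and "orientation" of the camera in the world. Camera axes: x right, y down, z forward; pixel columns grow to the right and rows downward; lengths in m; the calibration is good to about 2 mm. A picture is of the moment at which its call begins. There is no depth.
- sign_off(): hands the job in, once; it reports no verdict.
The state is a dict: "t": time; "q": joint angles; "qvel": joint speeds; "joint_efforts": joint torques, N m; "ee_pos": TCP position; "eef_rot": TCP orientation; "contact_force": force on the tool from outside, world axes, zero at the start; "moment": the same for the moment, N m; "opening": opening from 0.0 (shut) to 1.0 (fully open).
Only numpy, scipy, OpenCV 4.12 (cv2) and the standard library are available. Lean on these libraries where they do the work, as an engineer would, in place of code of your own. Each camera call takes 0.05 s, during which the arm holds its last target.

## Working session

There is one attempt and no reset: what is moved stays moved. The work goes in short steps, Python scripts to look and compute and a tool call to move; the robot and the scene stay as the last step left them, time stands still between calls to the robot, and variables do not carry over. Pictures are saved under pics/ and viewed, and the job is handed in when it is done.

Besides the shell and the picture viewer there is one more tool, called after "Call:" by a JSON object that holds its "name" and its "arguments". move_arm: Moves the arm, as the interface text tells. Its arguments: {"type":"object","properties":{"plan":{"type":"array","items":{"type":"number"}},"squeeze":{"type":"number"}},"required":["plan"]}

```bash
mkdir -p pics; python3 - <<'E'
from cell import observe,snapshot
import cv2,numpy as np
s=observe();print({k:np.round(v,4).tolist() for k,v in s.items()})
for n in("side","top"):
    d=snapshot(n);cv2.imwrite(f"pics/{n}0.png",d["image"][:,:,::-1]);print(n,d["intrinsics"],d["origin"],d["orientation"])
    np.savez(f"{n}0.npz",**d)
E
```

```text
{'t': 0.0, 'q': [1.214, 0.3203, 1.5657, 0.0, 1.2574, -0.02], 'qvel': [0.0009, -0.0006, -0.0014, -0.0004, 0.0007, 0.0], 'joint_efforts': [-0.0005, -41.5517, -23.4165, -0.0002, 0.0081, -0.0], 'ee_pos': [0.1899, 0.5422, 0.2305], 'eef_rot': [-0.0002, 0.1676, 0.9859, -0.0009], 'contact_force': [-0.0071, -0.6328, -0.7819], 'moment': [0.0091, 0.0291, 0.0097], 'opening': 0.9986}
side [[372.28541709   0.         256.25084191]
 [  0.         372.28541709 188.59549007]
 [  0.           0.           1.        ]] [0.45797512 0.65044021 0.43737652] [ 0.0379883  -0.07308351  0.86885883 -0.48815984]
top [[357.81280206   0.         258.53802321]
 [  0.         357.81280206 193.08637246]
 [  0.           0.           1.        ]] [0.39881868 0.00789779 0.8103445 ] [ 0.07068971 -0.62754693  0.77053206 -0.08641854]
```

View pics/side0.png

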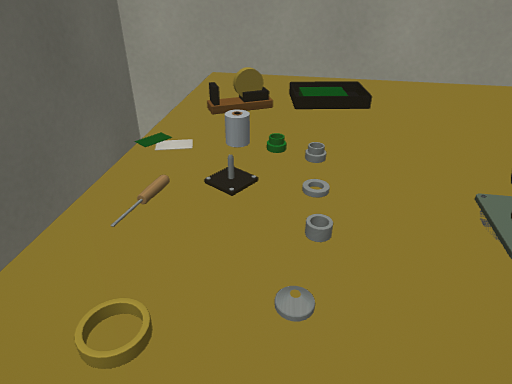

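View pics/top0.png

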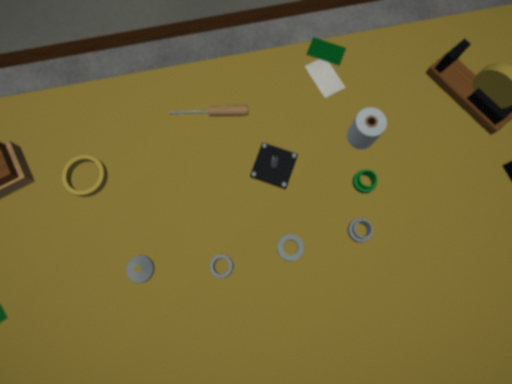

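The side view shows the post's foot at (231,180) with the stud above it, the spacer at (319,228), washer at (316,188), bushing at (316,152), green look-alike at (277,143) and cone cap at (295,302). In the top view these are the post at (274,165), spacer (221,266), washer (291,247), bushing (361,230) and cap (140,269). Next I'll measure them.

```bash
cat > h.py <<'E'
import numpy as np,cv2
from scipy.spatial.transform import Rotation as R
def ray(d,uv):
    K=d["intrinsics"];q=d["orientation"]
    v=np.linalg.inv(K)@np.array([uv[0],uv[1],1.]);return R.from_quat([q[1],q[2],q[3],q[0]]).apply(v)
def onz(d,uv,z):
    r=ray(d,uv);o=d["origin"];return o+r*(z-o[2])/r[2]
def proj(d,p):
    q=d["orientation"];c=R.from_quat([q[1],q[2],q[3],q[0]]).inv().apply(np.asarray(p)-d["origin"])
    return (d["intrinsics"]@(c/c[2]))[:2]
def rectify(d,c,z,half=0.06,res=0.0005):
    n=int(2*half/res);g=(np.arange(n)-n/2)*res
    P=[proj(d,[c[0]+a,c[1]+b,z]) for a,b in ((-half,-half),(half,-half),(half,half),(-half,half))]
    H=cv2.getPerspectiveTransform(np.float32([[0,0],[n,0],[n,n],[0,n]]),np.float32(P))
    return cv2.warpPerspective(d["image"],H,(n,n),flags=cv2.INTER_LINEAR|cv2.WARP_INVERSE_MAP)
E
python3 - <<'E'
from h import *
for n,rois in(("top",dict(foot=(274,165),sp=(221,266),wa=(291,247),bu=(361,230))),("side",dict(foot=(231,180),sp=(319,228),wa=(316,188),bu=(316,152)))):
    d=dict(np.load(n+"0.npz"));im=d["image"]
    hsv=cv2.cvtColor(im,cv2.COLOR_RGB2HSV)
    m=((hsv[...,1]<90)&(hsv[...,2]>50)).astype(np.uint8)*255
    dark=(hsv[...,2]<60).astype(np.uint8)*255
    for k,c in rois.items():
        mm=dark if k=="foot" else m
        cs,_=cv2.findContours(mm,cv2.RETR_EXTERNAL,cv2.CHAIN_APPROX_NONE)
        b=min(cs,key=lambda q:np.hypot(*(np.array(cv2.minEnclosingCircle(q)[0])-c))+(100 if len(q)<20 else 0))
        print(n,k,len(b),cv2.boundingRect(b),[np.round(x,1) for x in cv2.fitEllipse(b)], end=' ')
        z=dict(foot=.012,sp=.03,wa=.014,bu=.02)[k]
        for zz in(0,z): 
            P=np.array([onz(d,p,zz)[:2] for p in b[:,0]]); cc,r=cv2.minEnclosingCircle(P.astype(np.float32)*1000);print(zz,np.round(cc,1),round(r,1),end=' ')
        if k=="foot": print(cv2.boxPoints(cv2.minAreaRect(np.float32([onz(d,p,.012)[:2]*1000 for p in b[:,0]]))).round(0).tolist(), end='')
        print()
    for k,c in rois.items():
        x,y=c; w=np.zeros(0)
        crop=im[y-34:y+34,x-34:x+34];cv2.imwrite(f"pics/c_{n}_{k}.png",cv2.resize(crop,(280,280),interpolation=cv2.INTER_CUBIC)[:,:,::-1])
    cv2.imwrite(f"pics/crops_{n}.png",np.vstack([np.hstack([cv2.imread(f"pics/c_{n}_{k}.png") for k in ks]) for ks in(("foot","sp"),("wa","bu"))]))
E
```

```text
top foot 131 (253, 145, 43, 42) [array([273.6, 165.2]), array([38.7, 39.8]), np.float64(91.6)] 0 [638.4 -77.4] 54.3 0.012 [634.9 -76.1] 53.5 [[576.0, -90.0], [650.0, -135.0], [695.0, -62.0], [620.0, -17.0]]
top sp 67 (209, 254, 25, 24) [array([220.8, 265.7]), array([23.3, 23.6]), np.float64(36.9)] 0 [434.6  86.2] 26.8 0.03 [433.3  83.3] 25.8 
top wa 77 (277, 233, 28, 29) [array([290.2, 247. ]), array([26.8, 27.2]), np.float64(143.9)] 0 [443.7 -73.7] 31.2 0.014 [443.  -72.2] 30.6 
top bu 70 (347, 218, 27, 24) [array([360. , 229.6]), array([23.6, 25.4]), np.float64(104.5)] 0 [ 449.9 -237.5] 29.7 0.02 [ 448.6 -231.4] 29.0 
side foot 136 (205, 167, 53, 29) [array([231.1, 180.9]), array([23.4, 46.3]), np.float64(87.8)] 0 [641.  -84.7] 65.9 0.012 [636.  -64.6] 64.0 [[567.0, -86.0], [651.0, -135.0], [701.0, -50.0], [617.0, -1.0]]
side sp 85 (305, 214, 28, 28) [array([318.3, 227.3]), array([28.1, 28.5]), np.float64(164.9)] 0 [431.1  61.6] 44.8 0.03 [433. 102.] 41.7 
side wa 67 (302, 179, 28, 18) [array([315.4, 187.5]), array([17.6, 27.5]), np.float64(95.4)] 0 [442.4 -86.9] 40.0 0.014 [442.9 -63.3] 38.8 
side bu 65 (305, 142, 21, 21) [array([315.3, 152.3]), array([20.5, 21.3]), np.float64(15.9)] 0 [ 446.8 -275.7] 64.7 0.02 [ 447.3 -233.3] 61.7
```

View pics/crops_top.png

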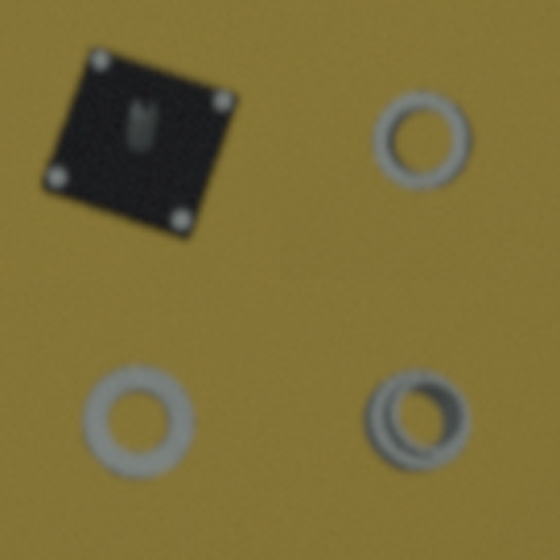

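View pics/crops_side.png

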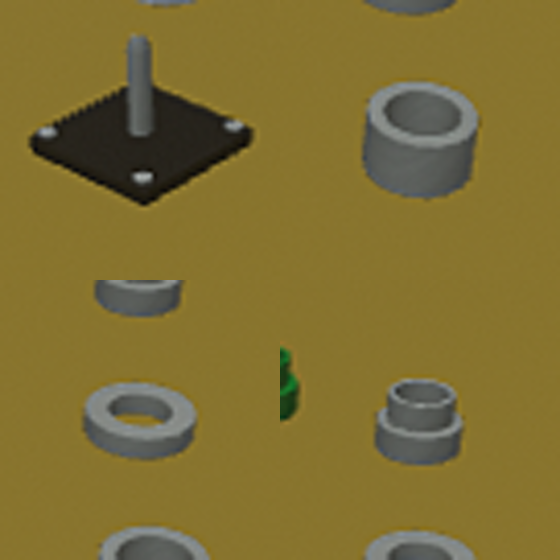

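```bash
python3 - <<'E'
from h import *
T=dict(np.load("top0.npz"));S=dict(np.load("side0.npz"))
for n,d,f,r in(("top",T,(274,165),22),("side",S,(231,180),28)):
    im=d["image"];hsv=cv2.cvtColor(im,cv2.COLOR_RGB2HSV)
    m=((hsv[...,1]<90)&(hsv[...,2]>75)).astype(np.uint8)
    k=np.zeros_like(m);k[f[1]-35:f[1]+r,f[0]-r:f[0]+r]=1
    nn,l,st,c=cv2.connectedComponentsWithStats(m*k)
    for i in range(1,nn):print(n,st[i],c[i].round(1),onz(d,c[i],.012)[:2].round(4))
hsv=cv2.cvtColor(T["image"],cv2.COLOR_RGB2HSV)
print("nose",onz(T,(362.5,228.1),.038), "left base", onz(T,(346.5,230),0))
for a in((.4475,-.229),):
  for z,r in((0,.027),(.02,.027),(.038,.021)):
    P=np.array([proj(T,[a[0]+r*np.cos(t),a[1]+r*np.sin(t),z]) for t in np.linspace(0,6.28,60)]);print(P.min(0).round(1),P.max(0).round(1))
    P=np.array([proj(S,[a[0]+r*np.cos(t),a[1]+r*np.sin(t),z]) for t in np.linspace(0,6.28,60)]);print(' side',P.min(0).round(1),P.max(0).round(1))
print("stud top", proj(T,[.635,-.076,.072]),proj(S,[.635,-.076,.072]),proj(S,[.635,-.076,.012]))
E
```

```text
top [261 143   6   5  22] [263.7 144.9] [ 0.6887 -0.064 ]
top [292 153   4   5  19] [293.6 154.9] [ 0.6501 -0.1276]
top [273 158   1   1   1] [273. 158.] [ 0.6524 -0.0787]
top [252 172   4   4  16] [253.5 173.5] [ 0.6248 -0.0265]
top [282 182   5   5  21] [284.  184.1] [ 0.5856 -0.0902]
side [228 145  19   3  33] [237.  145.5] [ 0.6584 -0.2507]
side [228 154   6  25 119] [230.3 165.6] [ 0.6502 -0.1335]
side [252 175   4   3  10] [253.2 176. ] [ 0.5864 -0.0925]
side [206 177   5   2   9] [207.8 177.6] [ 0.6883 -0.0672]
side [229 188   5   3  11] [231.  188.6] [ 0.6248 -0.0285]
nose [ 0.44930175 -0.23201354  0.038     ] left base [ 0.45495476 -0.20712037  0.        ]
[344.8 219.5] [368.6 243.2]
 side [304.4 154.6] [325.4 164. ]
[346.9 218.1] [371.3 242.5]
 side [305.  147.7] [326.2 156.9]
[351.7 219.6] [371.1 238.9]
 side [307.9 142.4] [324.5 149.3]
stud top [274.56517959 156.95964723] [230.41341529 154.18889844] [231.21493639 177.67206038]
```

Call:
{"name": "move_arm", "arguments": {"plan": [0,0,0,0,0,-0.169,0.0854,0,0,0,0,0,-0.168,0.0854,-0.024,-0.046,0.005,0,0,0,0.0854,-0.024,-0.046,0.01,0,0,0,0.0854,-0.024,-0.046,0.01,0,0,0,0.0854,-0.024,-0.046,0.01,0,0,0,0.0854,-0.024,-0.046,0.01,0,0,0,0.0854,-0.024,-0.046,0.01,0,0,0,0.0854], "squeeze": 60}}

```text
t: 1.1
ee_pos: [0.3345, 0.2651, 0.1759]
eef_rot: [0.0, -0.0, 1.0, 0.0]
contact_force: [0.9, 0.2, -0.6]
opening: 1.002
```

Call:
{"name": "move_arm", "arguments": {"plan": [-0.0246,-0.0455,0.01,0,0,0,0.0854,-0.0246,-0.0455,0.01,0,0,0,0.0854,-0.0246,-0.0455,0.01,0,0,0,0.0854,-0.0246,-0.0455,0.01,0,0,0,0.0854,0,0,0.035,0,0,0,0.0854,0,0,0.025,0,0,0,0.0854,0,0,0,0,0,0,0.0854]}}

```text
t: 1.98
ee_pos: [0.4309, 0.0843, 0.0748]
eef_rot: [-0.002, 0.0, 1.0, -0.0]
contact_force: [0.4, 0.0, 0.6]
opening: 1.002
```

```bash
python3 - <<'E'
from h import *
from cell import observe,snapshot
print(observe()["ee_pos"])
a=[snapshot(n)["image"] for n in("side","top")]
cv2.imwrite("pics/p1.png",np.hstack([cv2.resize(a[0][140:300,220:420],(400,320)),cv2.resize(a[1][180:340,120:320],(400,320))])[:,:,::-1])
E
```

```text
[0.43090366 0.0843027  0.07477755]
```

View pics/p1.png

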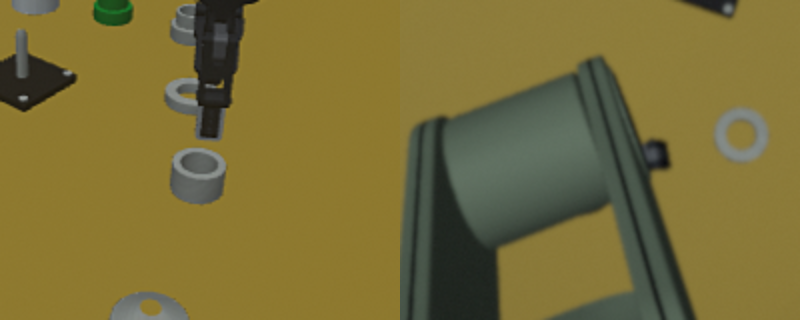

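```bash
python3 - <<'E'
from h import *
S=dict(np.load("side0.npz"))
for p in([.431,.0843+.045,.088],[.431,.0843,.088],[.431,.0843-.045,.088],[.433,.083,.03],[.433,.083,0]): u=proj(S,p);print(u.round(1),((u-[220,140])*2).round(0))
E
```

```text
[322.7 208.8] [205. 138.]
[323.1 194.5] [206. 109.]
[323.4 181.8] [207.  84.]
[318.9 220.7] [198. 161.]
[317.4 233.5] [195. 187.]
```

Call:
{"name": "move_arm", "arguments": {"plan": [-0.004,0,0.03,0,0,0,0.0854,0,0,0.025,0,0,0,0.0854,0,0,0.012,0,0,0,0.0854,0,0,0,0,0,0,0.05,0,0,0,0,0,0,0.04,0,0,0,0,0,0,0.03,0,0,0,0,0,0,0.03,0,0,0,0,0,0,0.03]}}

```text
t: 3.08
ee_pos: [0.4374, 0.0849, 0.0109]
eef_rot: [0.001, -0.0, 1.0, 0.0]
contact_force: [-1.4, -0.3, 6.8]
opening: 0.567
```

```bash
cat > look.py <<'E'
import sys
from h import *
from cell import observe,snapshot
o=observe();print(np.round(o["ee_pos"],4),np.round(o["contact_force"],1),round(o["opening"]*85.4,1))
n,x,y,out=sys.argv[1],int(sys.argv[2]),int(sys.argv[3]),sys.argv[4]
w=int(sys.argv[5]) if len(sys.argv)>5 else 50
d=snapshot(n);np.savez(out+".npz",**d)
a=d["image"][max(0,y-w):y+w,max(0,x-w):x+w];cv2.imwrite(f"pics/{out}.png",cv2.resize(a,(500,500),interpolation=cv2.INTER_CUBIC)[:,:,::-1])
print("crop origin",x-w,y-w,"scale",250/w)
E
python3 look.py side 320 220 g1
```

```text
[0.4374 0.0849 0.0109] [-1.4 -0.3  6.8] 48.5
crop origin 270 170 scale 5.0
```

View pics/g1.png

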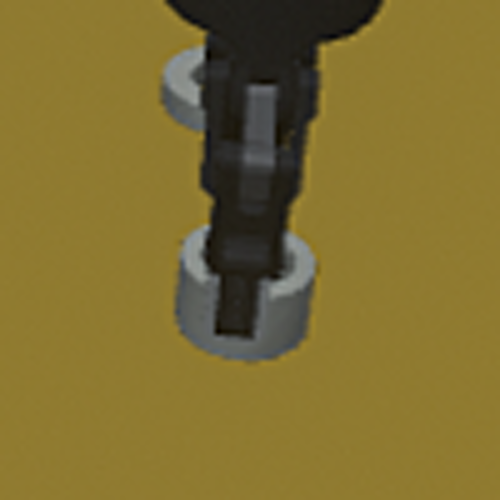

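Call:
{"name": "move_arm", "arguments": {"plan": [0,0,-0.02,0,0,0,0.03,0,0,-0.04,0,0,0,0.03,0,0,-0.045,0,0,0,0.03,-0.03,-0.024,0,0,0,0,0.03,-0.04,-0.03,0,0,0,0,0.03,-0.04,-0.03,0,0,0,0,0.03,-0.04,-0.03,0,0,0,0,0.03,-0.03,-0.024,0,0,0,0,0.03]}}

```text
t: 4.12
ee_pos: [0.618, -0.0546, 0.1149]
eef_rot: [0.001, 0.0, 1.0, -0.0]
contact_force: [-0.6, 1.1, -1.4]
opening: 0.565
```

Call:
{"name": "move_arm", "arguments": {"plan": [-0.0236,-0.024,0,0,0,0,0.03,0,0,0,0,0,0,0.03,0,0,0,0,0,0,0.03]}}

```text
t: 4.5
ee_pos: [0.6393, -0.0769, 0.1143]
eef_rot: [-0.001, 0.0, 1.0, 0.0]
contact_force: [-0.5, 1.5, -2.4]
opening: 0.564
```

```bash
python3 look.py side 231 160 g2 60; python3 look.py top 274 165 g2t 60
```

```text
[ 0.6393 -0.0769  0.1143] [-0.5  1.5 -2.4] 48.1
crop origin 171 100 scale 4.166666666666667
[ 0.6392 -0.0766  0.1144] [ 0.2 -0.4 -1.7] 48.5
crop origin 214 105 scale 4.166666666666667
```

View pics/g2.png

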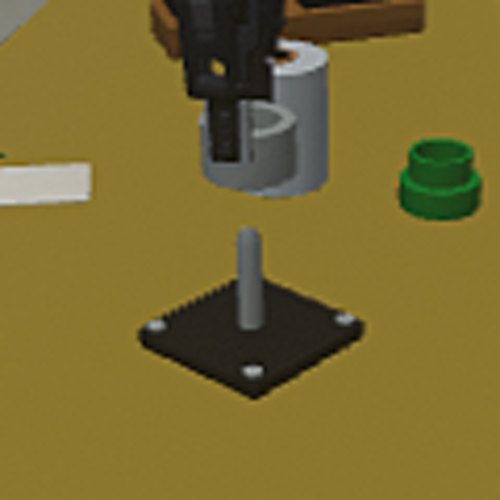

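View pics/g2t.png

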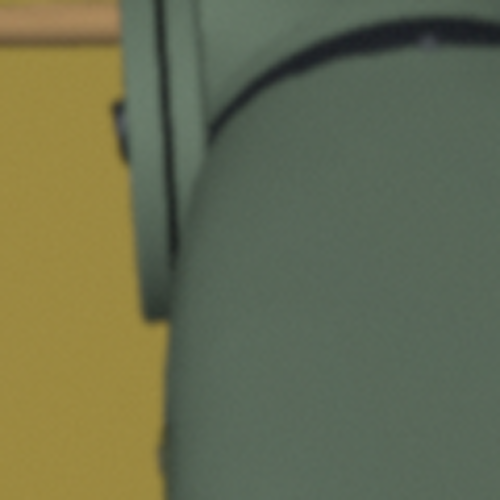

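```bash
python3 - <<'E'
from h import *
S=dict(np.load("g2.npz"))
for p in([.639,-.077,.1185],[.636,-.077,.1185],[.639,-.05,.112],[.637,-.078,.072],[.637,-.078,.012],[.637,-.086,.012]): u=proj(S,p);print(p,u.round(1),((u-[171,100]+.4)*4.167).round(0))
E
```

```text
[0.639, -0.077, 0.1185] [228.  134.4] [239. 145.]
[0.636, -0.077, 0.1185] [229.4 134.5] [245. 146.]
[0.639, -0.05, 0.112] [225.2 142.3] [228. 178.]
[0.637, -0.078, 0.072] [229.7 153.7] [246. 226.]
[0.637, -0.078, 0.012] [230.6 177.2] [250. 323.]
[0.637, -0.086, 0.012] [231.3 175.5] [253. 316.]
```

Call:
{"name": "move_arm", "arguments": {"plan": [-0.002,0,0.015,0,0,0,0.03,0,0,0.015,0,0,0,0.03,0,0,0.015,0,0,0,0.03,0,0,0.01,0,0,0,0.03,0,0,0,0,0,0,0.03]}}

```text
t: 5.22
ee_pos: [0.6415, -0.0771, 0.0579]
eef_rot: [-0.001, -0.0, 1.0, 0.0]
contact_force: [-1.0, 0.4, -2.0]
opening: 0.564
```

```bash
python3 look.py side 231 165 g3 40
```

```text
[ 0.6415 -0.0771  0.0579] [-1.   0.4 -2. ] 48.2
crop origin 191 125 scale 6.25
```

View pics/g3.png

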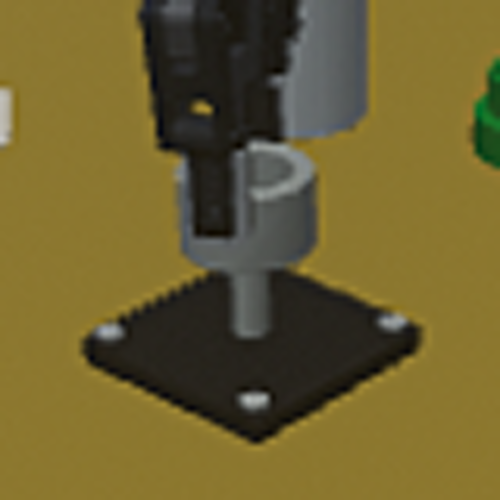

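The stud is inside the bore: in the crop the spacer spans u 180–316 and the stud is at 251, with no contact force. I'll lower it to the foot and release.

Call:
{"name": "move_arm", "arguments": {"plan": [0,0,0.014,0,0,0,0.03,0,0,0.012,0,0,0,0.03,0,0,0.006,0,0,0,0.03,0,0,0,0,0,0,0.03]}}

```text
t: 5.78
ee_pos: [0.6417, -0.0771, 0.0265]
eef_rot: [-0.001, -0.0, 1.0, 0.0]
contact_force: [-0.7, -0.3, -2.3]
opening: 0.566
```

```bash
python3 look.py side 231 165 g4 40
```

```text
[ 0.6417 -0.0771  0.0265] [-0.7 -0.3 -2.3] 48.3
crop origin 191 125 scale 6.25
```

View pics/g4.png

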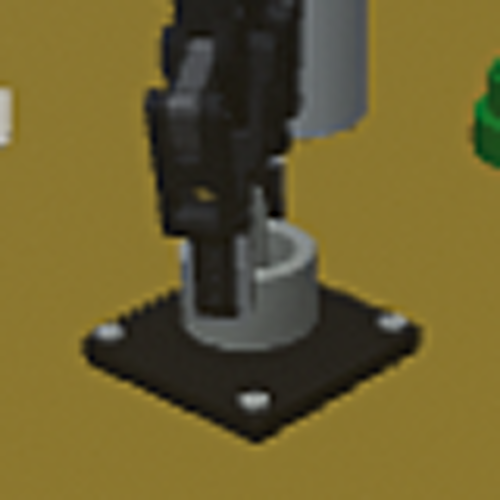

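Call:
{"name": "move_arm", "arguments": {"plan": [0,0,0.002,0,0,0,0.03,0,0,0.001,0,0,0,0.03,0,0,0,0,0,0,0.03]}}

```text
t: 6.2
ee_pos: [0.6422, -0.0772, 0.0244]
eef_rot: [0.0, -0.0, 1.0, 0.0]
contact_force: [0.2, -0.9, -1.1]
opening: 0.566
```

Call:
{"name": "move_arm", "arguments": {"plan": [0,0,0.001,0,0,0,0.03,0,0,0,0,0,0,0.03]}}

```text
t: 6.45
ee_pos: [0.6421, -0.0772, 0.0232]
eef_rot: [-0.0, -0.0, 1.0, 0.0]
contact_force: [-0.8, 0.7, -1.8]
opening: 0.565
```

Call:
{"name": "move_arm", "arguments": {"plan": [0,0,0.001,0,0,0,0.03,0,0,0,0,0,0,0.03]}}

```text
t: 6.7
ee_pos: [0.6422, -0.0772, 0.023]
eef_rot: [0.0, -0.0, 1.0, -0.0]
contact_force: [-2.2, -0.1, 3.5]
opening: 0.566
```

Call:
{"name": "move_arm", "arguments": {"plan": [0,0,0,0,0,0,0.065,0,0,0,0,0,0,0.0854,0,0,0,0,0,0,0.0854,0,0,-0.03,0,0,0,0.0854,0,0,-0.05,0,0,0,0.0854,0,0,-0.03,0,0,0,0.0854]}}

```text
t: 7.45
ee_pos: [0.6431, -0.0773, 0.1348]
eef_rot: [0.002, -0.0, 1.0, -0.0]
contact_force: [0.3, 0.1, -0.4]
opening: 1.001
```

```bash
python3 look.py side 231 165 g5 40
```

```text
[ 0.6431 -0.0773  0.1348] [ 0.3  0.1 -0.4] 85.5
crop origin 191 125 scale 6.25
```

View pics/g5.png

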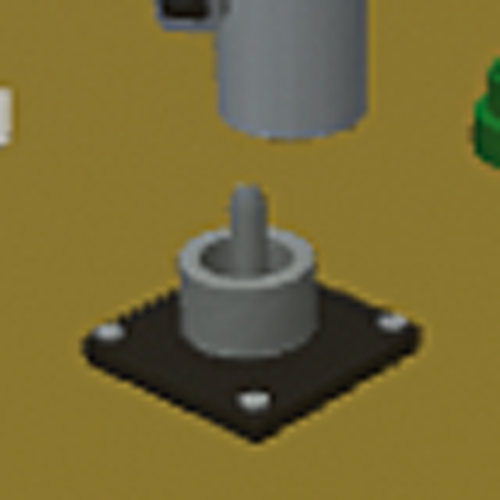

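Call:
{"name": "move_arm", "arguments": {"plan": [0.03,0,0,0,0,0,0.0854,0.042,0.002,0,0,0,0,0.0854,0.042,0.002,0,0,0,0,0.0854,0.042,0.002,0.015,0,0,0,0.0854,0.042,0,0.03,0,0,0,0.0854,0,0,0.03,0,0,0,0.0854,0,0,0,0,0,0,0.0854]}}

```text
t: 8.38
ee_pos: [0.4425, -0.071, 0.056]
eef_rot: [-0.002, -0.0, 1.0, 0.0]
contact_force: [0.4, -0.2, 0.2]
opening: 1.0
```

```bash
python3 look.py side 316 188 w1 40;python3 look.py top 274 165 w1t 30
```

```text
[ 0.4425 -0.071   0.056 ] [ 0.4 -0.2  0.2] 85.4
crop origin 276 148 scale 6.25
[ 0.4442 -0.0713  0.0571] [0.1 0.5 0.7] 85.8
crop origin 244 135 scale 8.333333333333334
```

View pics/w1.png

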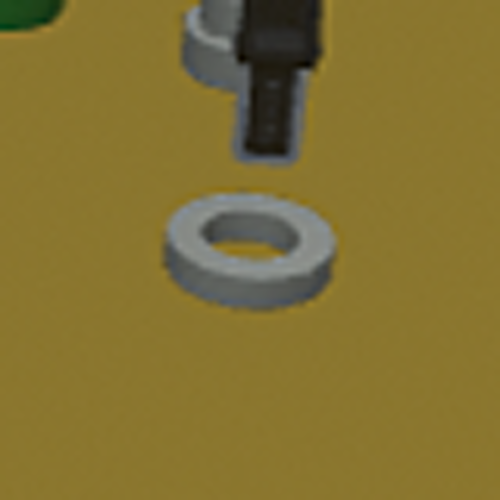

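View pics/w1t.png

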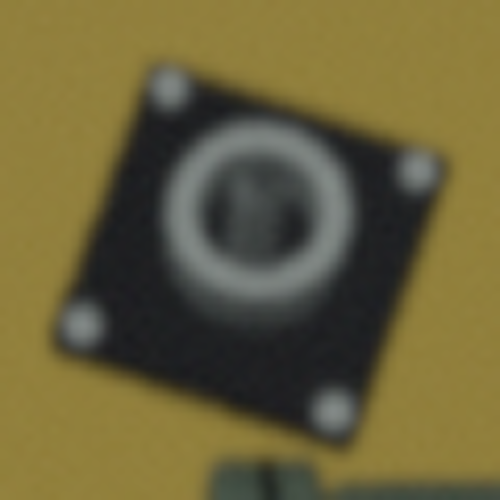

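```bash
python3 - <<'E'
from h import *
T=dict(np.load("w1t.npz"));S=dict(np.load("w1.npz"))
print("spacer rim",onz(T,(244+259.5/8.333-.45,135+210/8.333-.45),.042))
c=[(169,88),(419,171),(83,324),(334,411)]
print("screws",np.mean([onz(T,(244+a/8.333-.45,135+b/8.333-.45),.012) for a,b in c],0))
for p in([.443,-.0725,.014],[.4435,-.071+.045,.069]):print(((proj(S,p)-[276,148]+.4)*6.25).round(0))
E
```

```text
spacer rim [ 0.63809632 -0.07828835  0.042     ]
screws [ 0.63723532 -0.0770707   0.012     ]
[248. 234.]
[257. 161.]
```

Call:
{"name": "move_arm", "arguments": {"plan": [-0.002,0,0.02,0,0,0,0.0854,0,0,0.02,0,0,0,0.0854,0,0,0.015,0,0,0,0.0854,0,0,0,0,0,0,0.0854]}}

```text
t: 8.98
ee_pos: [0.447, -0.0713, 0.0025]
eef_rot: [0.0, -0.0, 1.0, 0.0]
contact_force: [0.1, 0.3, 0.4]
opening: 0.999
```

```bash
python3 look.py side 316 188 w2 40
```

```text
[ 0.447  -0.0713  0.0025] [0.1 0.3 0.4] 85.3
crop origin 276 148 scale 6.25
```

View pics/w2.png

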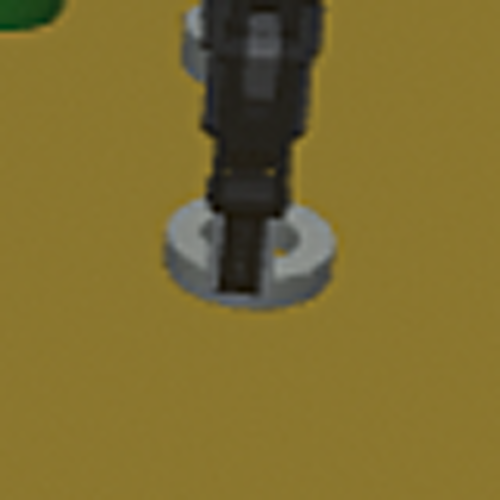

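Call:
{"name": "move_arm", "arguments": {"plan": [0,0,0.003,0,0,0,0.07,0,0,0,0,0,0,0.065,0,0,0,0,0,0,0.055,0,0,0,0,0,0,0.045,0,0,0,0,0,0,0.04,0,0,0,0,0,0,0.04]}}

```text
t: 9.78
ee_pos: [0.4465, -0.0714, 0.0006]
eef_rot: [0.001, 0.0, 1.0, -0.0]
contact_force: [-1.8, 0.2, 11.2]
opening: 0.671
```

```bash
python3 look.py side 316 188 w3 40
```

```text
[ 0.4465 -0.0714  0.0006] [-1.8  0.2 11.2] 57.3
crop origin 276 148 scale 6.25
```

View pics/w3.png

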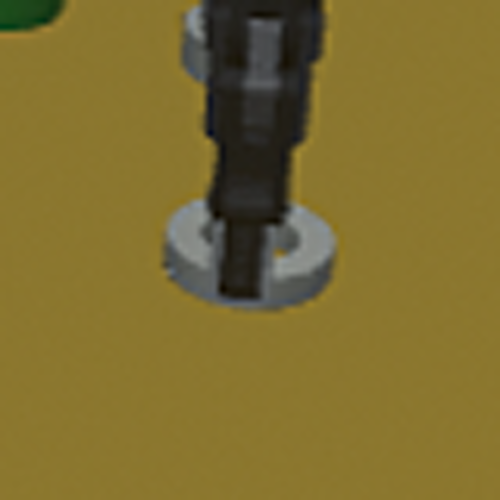

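Call:
{"name": "move_arm", "arguments": {"plan": [0,0,-0.02,0,0,0,0.04,0,0,-0.04,0,0,0,0.04,0,0,-0.05,0,0,0,0.04,-0.03,-0.001,0,0,0,0,0.04,-0.045,-0.001,0,0,0,0,0.04,-0.045,-0.001,0,0,0,0,0.04,-0.045,-0.001,0,0,0,0,0.04,-0.03,-0.001,0,0,0,0,0.04]}}

```text
t: 10.82
ee_pos: [0.6427, -0.0762, 0.1089]
eef_rot: [0.0, -0.0, 1.0, 0.0]
contact_force: [-0.1, -0.2, -2.2]
opening: 0.669
```

Call:
{"name": "move_arm", "arguments": {"plan": [0,0,0,0,0,0,0.04,0,0,0,0,0,0,0.04]}}

```text
t: 11.08
ee_pos: [0.6399, -0.0761, 0.1087]
eef_rot: [-0.001, -0.0, 1.0, 0.0]
contact_force: [0.2, -0.0, -2.1]
opening: 0.671
```

```bash
python3 look.py side 231 155 w4 50
```

```text
[ 0.6399 -0.0761  0.1087] [ 0.2 -0.  -2.1] 57.3
crop origin 181 105 scale 5.0
```

View pics/w4.png

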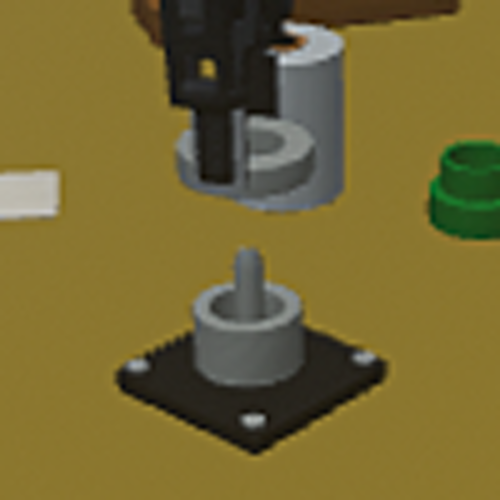

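Call:
{"name": "move_arm", "arguments": {"plan": [0,0,0.015,0,0,0,0.04,0,0,0.015,0,0,0,0.04,0,0,0.015,0,0,0,0.04,0,0,0.01,0,0,0,0.04,0,0,0,0,0,0,0.04]}}

```text
t: 11.75
ee_pos: [0.6405, -0.0761, 0.053]
eef_rot: [-0.001, -0.0, 1.0, 0.0]
contact_force: [-0.5, -0.3, -2.7]
opening: 0.669
```

```bash
python3 look.py side 231 165 w5 40
```

```text
[ 0.6405 -0.0761  0.053 ] [-0.5 -0.3 -2.7] 57.1
crop origin 191 125 scale 6.25
```

View pics/w5.png

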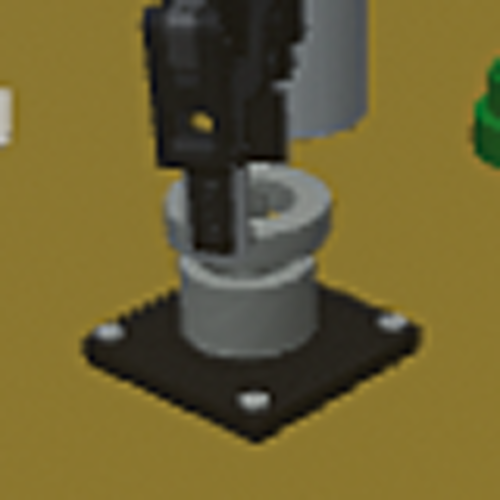

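The washer is threaded level about 10 mm above the spacer (washer spans u 165–332, spacer 180–316), so I'll ease it down.

Call:
{"name": "move_arm", "arguments": {"plan": [0,0,0.005,0,0,0,0.04,0,0,0.003,0,0,0,0.04,0,0,0.001,0,0,0,0.04,0,0,0,0,0,0,0.04]}}

```text
t: 12.3
ee_pos: [0.6412, -0.0762, 0.0454]
eef_rot: [0.0, -0.0, 1.0, 0.0]
contact_force: [-0.1, -0.2, -2.8]
opening: 0.671
```

Call:
{"name": "move_arm", "arguments": {"plan": [0,0,0.001,0,0,0,0.04,0,0,0,0,0,0,0.04]}}

```text
t: 12.55
ee_pos: [0.6412, -0.0762, 0.0443]
eef_rot: [0.0, -0.0, 1.0, 0.0]
contact_force: [-0.7, 0.6, -1.7]
opening: 0.671
```

Call:
{"name": "move_arm", "arguments": {"plan": [0,0,0.001,0,0,0,0.04,0,0,0,0,0,0,0.04]}}

```text
t: 12.8
ee_pos: [0.6411, -0.0762, 0.0432]
eef_rot: [-0.0, -0.0, 1.0, 0.0]
contact_force: [0.4, -0.1, -2.5]
opening: 0.664
```

Call:
{"name": "move_arm", "arguments": {"plan": [0,0,0.001,0,0,0,0.04,0,0,0,0,0,0,0.04]}}

```text
t: 13.05
ee_pos: [0.6412, -0.0762, 0.0428]
eef_rot: [0.0, -0.0, 1.0, -0.0]
contact_force: [-0.4, 0.7, 2.4]
opening: 0.671
```

Call:
{"name": "move_arm", "arguments": {"plan": [0,0,0,0,0,0,0.07,0,0,0,0,0,0,0.0854,0,0,0,0,0,0,0.0854,0,0,-0.03,0,0,0,0.0854,0,0,-0.05,0,0,0,0.0854,0,0,-0.02,0,0,0,0.0854]}}

```text
t: 13.8
ee_pos: [0.6427, -0.0764, 0.1456]
eef_rot: [0.003, -0.0, 1.0, -0.0]
contact_force: [-0.7, -1.4, 0.2]
opening: 0.999
```

```bash
python3 look.py side 231 165 w6 40
```

```text
[ 0.6427 -0.0764  0.1456] [-0.7 -1.4  0.2] 85.3
crop origin 191 125 scale 6.25
```

View pics/w6.png

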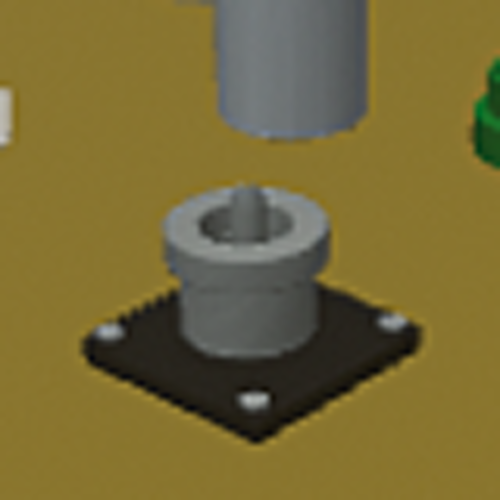

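Call:
{"name": "move_arm", "arguments": {"plan": [0.028,-0.023,0,0,0,0,0.0854,0.04,-0.033,0,0,0,0,0.0854,0.04,-0.033,0,0,0,0,0.0854,0.04,-0.033,0.01,0,0,0,0.0854,0.04,-0.033,0.03,0,0,0,0.0854,0,0,0.03,0,0,0,0.0854,0,0,0,0,0,0,0.0854]}}

```text
t: 14.72
ee_pos: [0.4511, -0.2307, 0.0702]
eef_rot: [-0.002, 0.0, 1.0, 0.001]
contact_force: [0.4, 0.8, 0.3]
opening: 0.999
```

```bash
python3 look.py side 316 152 b1 40;python3 look.py top 274 165 b1t 30
```

```text
[ 0.4511 -0.2307  0.0702] [0.4 0.8 0.3] 85.3
crop origin 276 112 scale 6.25
[ 0.4527 -0.231   0.0716] [0.7 0.  1.4] 85.3
crop origin 244 135 scale 8.333333333333334
```

View pics/b1.png

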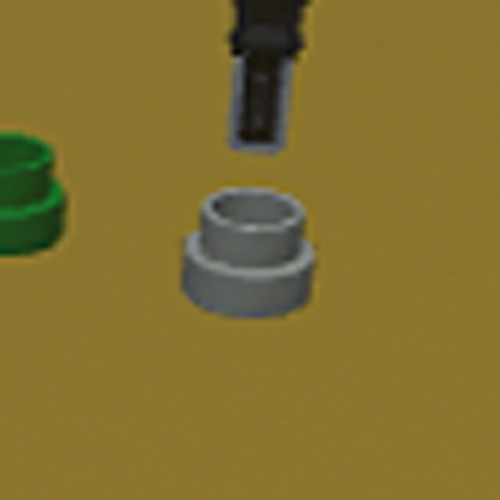

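View pics/b1t.png

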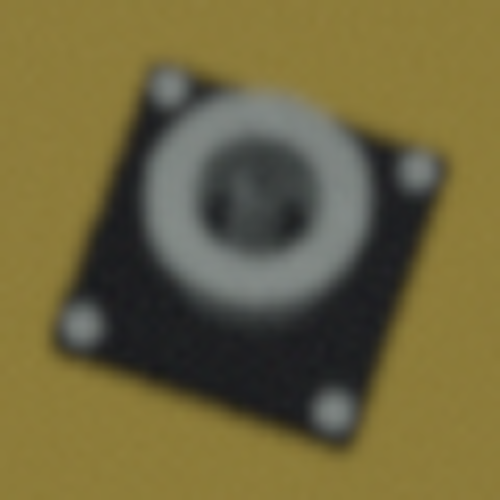

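Call:
{"name": "move_arm", "arguments": {"plan": [-0.001,0,0.025,0,0,0,0.0854,0,0,0.025,0,0,0,0.0854,0,0,0.018,0,0,0,0.0854,0,0,0,0,0,0,0.07,0,0,0,0,0,0,0.06,0,0,0,0,0,0,0.05,0,0,0,0,0,0,0.04,0,0,0,0,0,0,0.04]}}

```text
t: 15.82
ee_pos: [0.4555, -0.2317, 0.0063]
eef_rot: [0.002, 0.0, 1.0, -0.001]
contact_force: [-0.0, 1.6, 7.2]
opening: 0.601
```

```bash
python3 look.py side 316 152 b2 40; python3 - <<'E'
from h import *
T=dict(np.load("b1t.npz"))
print("washer rim",onz(T,(244+258/8.333-.45,135+198/8.333-.45),.056))
E
```

```text
[ 0.4555 -0.2317  0.0063] [-0.   1.6  7.2] 51.3
crop origin 276 112 scale 6.25
washer rim [ 0.6370773  -0.07703608  0.056     ]
```

View pics/b2.png

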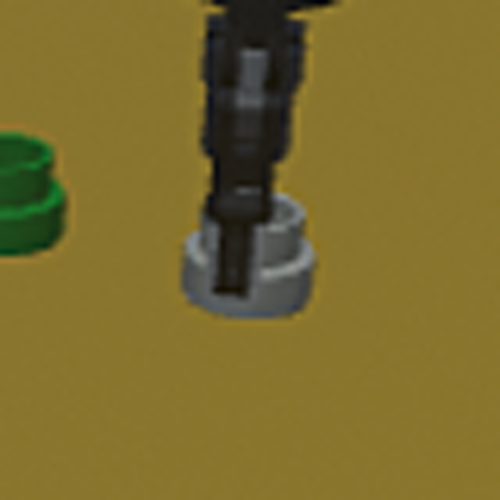

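Call:
{"name": "move_arm", "arguments": {"plan": [0,0,-0.02,0,0,0,0.04,0,0,-0.04,0,0,0,0.04,0,0,-0.05,0,0,0,0.04,-0.028,0.023,0,0,0,0,0.04,-0.04,0.033,0,0,0,0,0.04,-0.04,0.033,0,0,0,0,0.04,-0.04,0.033,0,0,0,0,0.04,-0.04,0.033,0,0,0,0,0.04]}}

```text
t: 16.88
ee_pos: [0.6433, -0.0749, 0.115]
eef_rot: [0.0, -0.0, 1.0, -0.0]
contact_force: [0.1, -0.6, -1.6]
opening: 0.598
```

Call:
{"name": "move_arm", "arguments": {"plan": [0,0,0,0,0,0,0.04,0,0,0,0,0,0,0.04]}}

```text
t: 17.12
ee_pos: [0.6414, -0.0761, 0.1142]
eef_rot: [-0.001, -0.0, 1.0, -0.0]
contact_force: [-0.4, 0.2, -2.4]
opening: 0.599
```

```bash
python3 look.py side 231 155 b3 50
```

```text
[ 0.6414 -0.0761  0.1142] [-0.4  0.2 -2.4] 51.2
crop origin 181 105 scale 5.0
```

View pics/b3.png

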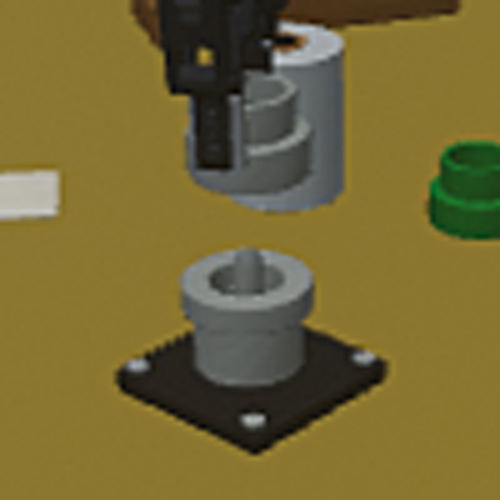

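Call:
{"name": "move_arm", "arguments": {"plan": [-0.002,0,0.012,0,0,0,0.04,0,0,0.012,0,0,0,0.04,0,0,0.012,0,0,0,0.04,0,0,0.006,0,0,0,0.04,0,0,0,0,0,0,0.04]}}

```text
t: 17.8
ee_pos: [0.6438, -0.0762, 0.0715]
eef_rot: [-0.001, -0.0, 1.0, 0.0]
contact_force: [0.7, -0.5, -2.9]
opening: 0.601
```

```bash
python3 look.py side 231 160 b4 40
```

```text
[ 0.6438 -0.0762  0.0715] [ 0.7 -0.5 -2.9] 51.4
crop origin 191 120 scale 6.25
```

View pics/b4.png

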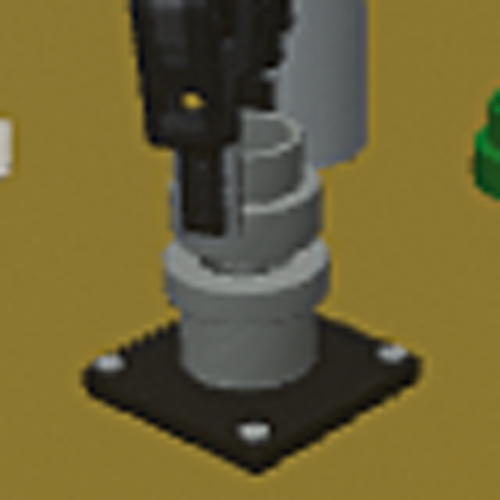

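The bushing is over the stud (u 172–322) and centred on the washer (165–330), with about 9 mm to go.

Call:
{"name": "move_arm", "arguments": {"plan": [0,0,0.004,0,0,0,0.04,0,0,0.002,0,0,0,0.04,0,0,0.001,0,0,0,0.04,0,0,0,0,0,0,0.04]}}

```text
t: 18.35
ee_pos: [0.6441, -0.0762, 0.0653]
eef_rot: [0.0, -0.0, 1.0, 0.0]
contact_force: [0.1, 0.2, -1.7]
opening: 0.605
```

Call:
{"name": "move_arm", "arguments": {"plan": [0,0,0.001,0,0,0,0.04,0,0,0,0,0,0,0.04]}}

```text
t: 18.6
ee_pos: [0.6441, -0.0762, 0.0643]
eef_rot: [-0.0, -0.0, 1.0, 0.0]
contact_force: [-0.1, 1.3, -1.6]
opening: 0.597
```

Call:
{"name": "move_arm", "arguments": {"plan": [0,0,0.001,0,0,0,0.04,0,0,0,0,0,0,0.04]}}

```text
t: 18.85
ee_pos: [0.6441, -0.0762, 0.0632]
eef_rot: [-0.0, -0.0, 1.0, 0.0]
contact_force: [0.2, -0.2, -1.8]
opening: 0.6
```

Call:
{"name": "move_arm", "arguments": {"plan": [0,0,0.001,0,0,0,0.04,0,0,0,0,0,0,0.04]}}

```text
t: 19.1
ee_pos: [0.6442, -0.0762, 0.0625]
eef_rot: [0.0, -0.0, 1.0, 0.0]
contact_force: [-0.6, -0.2, -1.5]
opening: 0.601
```

Call:
{"name": "move_arm", "arguments": {"plan": [0,0,0.0005,0,0,0,0.04,0,0,0,0,0,0,0.04]}}

```text
t: 19.35
ee_pos: [0.6442, -0.0762, 0.0624]
eef_rot: [0.0, -0.0, 1.0, -0.0]
contact_force: [-1.6, 0.0, 3.8]
opening: 0.601
```

Call:
{"name": "move_arm", "arguments": {"plan": [0,0,0,0,0,0,0.065,0,0,0,0,0,0,0.0854,0,0,0,0,0,0,0.0854,0,0,-0.03,0,0,0,0.0854,0,0,-0.05,0,0,0,0.0854,0,0,-0.03,0,0,0,0.0854,0.04,0,0,0,0,0,0.0854,0.05,0,0,0,0,0,0.0854]}}

```text
t: 20.35
ee_pos: [0.5539, -0.0762, 0.172]
eef_rot: [0.001, -0.0, 1.0, -0.0]
contact_force: [-0.6, -0.5, -0.3]
opening: 0.996
```

Call:
{"name": "move_arm", "arguments": {"plan": [0.05,0,0,0,0,0,0.0854,0.05,0,0,0,0,0,0.0854,0.03,0,0,0,0,0,0.0854,0,0,0,0,0,0,0.0854]}}

```text
t: 20.85
ee_pos: [0.4224, -0.0761, 0.172]
eef_rot: [-0.0, 0.0, 1.0, 0.0]
contact_force: [1.8, -0.2, 0.3]
opening: 0.997
```

```bash
python3 look.py side 231 160 b5 40;python3 look.py top 274 160 b5t 30
```

```text
[ 0.4224 -0.0761  0.172 ] [ 1.8 -0.2  0.3] 85.1
crop origin 191 120 scale 6.25
[ 0.4243 -0.0763  0.1723] [-0.   0.3  0.5] 85.2
crop origin 244 130 scale 8.333333333333334
```

View pics/b5.png

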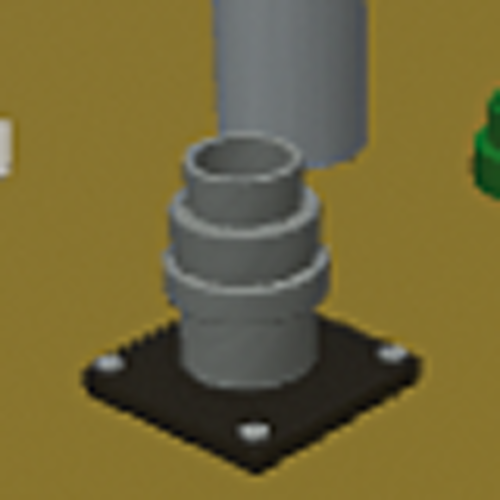

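View pics/b5t.png

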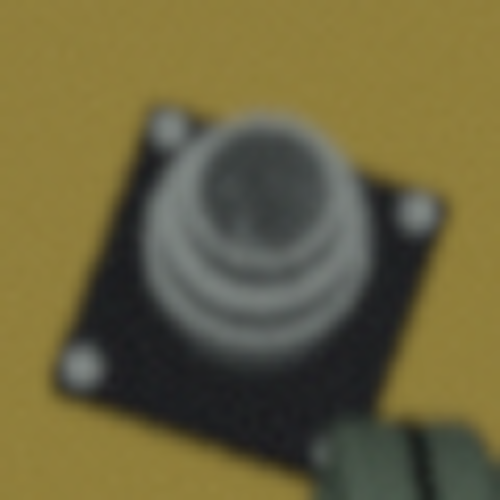

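```bash
python3 - <<'E'
from h import *
from cell import sign_off,observe
T=dict(np.load("b5t.npz"));S=dict(np.load("b5.npz"))
print("nose rim top",onz(T,(275.5,151.9),.094),"side",onz(S,(191+243/6.25-.4,120+158/6.25-.4),.094))
o=observe();print(o["t"],np.abs(o["qvel"]).max())
E
```

```text
nose rim top [ 0.63850691 -0.07780534  0.094     ] side [ 0.63663404 -0.07701907  0.094     ]
20.95 0.02230751671860925
```

Both views put the bushing's nose within about 2 mm of the stud axis at the seated height of 0.094 m. The stack is flat and free, so I'm handing in.

```bash
python3 -c "
from cell import sign_off
print(sign_off())"
```

```text
the job is handed in; nothing more can be done
None
```

The spacer, washer and bushing are on the post in that order, the bushing with its thick end down. I handed the job in at about 21 s of the 64 s allowed. Each part was lowered over the stud until the wrist force showed light contact of 2–4 N, then released.

**Final checks:** from the pictures after each release, each part sits within about 2 mm of the stud axis:

| Part | x, y (m) |
|---|---|
| Stud axis (from the foot's screws) | 0.637, -0.077 |
| Spacer | 0.638, -0.078 |
| Washer | 0.637, -0.077 |
| Bushing nose, top view | 0.639, -0.078 |
| Bushing nose, side view | 0.637, -0.077 |

The last pictures show the stack standing flat and by itself, with the gripper clear of it. I did not move the green look-alike or the cone cap.

**One disagreement:** the side camera showed the fingers about 3–4 mm off in x from the robot's own pose reading. I corrected for this by lining each part up against the stud in the image. The hand-in gave no verdict.

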